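# Basket off its swing stand into the drip pan

## Task

First slide the aluminium drip pan sideways by its black handle, without lifting it off the bench, from its white corner marks onto the yellow corner marks so that it sits centred and square within them. Then take the steel parts basket by its red grip, lift it straight up out of the saddles of the blue stand without letting it swing or catch, and set it gently down flat inside the pan with both parts still in it. Let go of everything and leave the other things on the bench alone.

Things in the scene. Friction and masses are not known exactly. Their poses are not given: they have to be found in the camera images.
- spot: Yellow corner marks painted on the bench (flat), a 200 mm square. Origin at its centre on the bench. The pan goes here, its handle pointing to this frame's -x side (towards the robot), pan axes along these axes.
- park: White corner marks painted on the bench (flat), a 200 mm square, where the pan stands at the start. Origin at the centre on the bench. To the left or right of the yellow marks; the blue stand is on the other side.
- pan_center (a point): Loose square aluminium drip pan, 180 x 180 mm outside, 30 mm high, walls and floor 4 mm, about 0.7 kg. This point is the centre of its floor's upper face, 4 mm above its underside. x and y along its sides, z up; the handle points to its -x.
- pan_grip (a point): Middle of the pan's black stub handle: a level bar, 70 mm long along the pan's x, 16 mm wide along the pan's y, 22 mm high, from 22 to 44 mm above the bench. The point is at (-133, 0, +29) mm from pan_center in the pan's axes, so 33 mm above the bench. Same axes as the pan.
- stand: Blue steel stand bolted to the bench (immovable). Base plate 130 (x) x 190 (y) mm, 10 mm thick; two upright cheeks 60 mm wide and 10 mm thick, their middles at y = -77 and +77 mm, tops 146 mm above the bench, each with a slot 16 mm wide, open at the top, ending in a brass V saddle. Origin at the middle of the base's underside.
- saddles (a point): Point midway between the stand's two saddles, 120 mm above the bench, where the axis of the basket's pins lies when hung. The y axis runs from saddle to saddle, z up. The slots rise 26 mm above this point; once the pins' axis is 35 mm above it they are clear.
- basket_grip (a point): Centre of the red grip on the basket's fixed bail: a flat-sided bar 70 mm long along the basket's y, 16 mm wide along the basket's x, 20 mm high. It is 131 mm above the underside of the basket and 71 mm above the pins. Loose steel basket, open on top, 116 (x) x 120 (y) mm, 75 mm high, flat bottom; bail straps at y = -57 and +57 mm. The grip can be taken from above across x. Basket with parts weighs 0.45 to 0.7 kg. It swings freely about its pins until it is held.
- basket_pins (a point): Point on the basket midway between its two trunnion pins, 60 mm above its underside and 71 mm below the grip. The pins (10 mm thick, along the basket's y) reach to y = -96 and +96 mm with 18 mm heads at their ends outside the stand's cheeks. Same axes as the basket, z up when it hangs level.
- basket: The basket; its origin is the centre of its underside (60 mm below the pins).
- pan: The drip pan; its origin is the centre of its underside.
- valve_block_center (a point): Aluminium valve block, 45 x 34 x 34 mm, loose in the basket. Point at its centre.
- fitting_center (a point): Brass hydraulic fitting, 28 mm wide, 26 mm high, loose in the basket. Point at its centre.
- oil_can_mid (a point): Red-labelled can, 64 mm wide, 130 mm high, standing beyond the marks. Point half-way up. Bystander.
- grease_pot_mid (a point): Grey grease pot, 84 mm wide, 85 mm high, standing beyond the marks. Point half-way up. Bystander.
- wrench_mid (a point): Steel wrench lying at the left of the bench. Point near its middle. Bystander.
- driver_mid (a point): Screwdriver lying at the right of the bench. Point near its middle. Bystander.
Things that resemble listed ones, but are neither listed nor needed, are in the scene too. There is more than one size of the basket; the job needs the largest.

How it is judged (in metres and radians):
On the way, in this order (a step that is already met when the one before it is completed fails the run):
1. the pan has been slid onto the yellow marks and stands still there, the basket still hanging (horizontal distance between pan_center and spot below 0.018 m and angle between the x axis of pan_center and the x axis of spot, either way round below 0.2 rad and linear speed of pan below 0.02 m/s and distance between basket_pins and saddles below 0.02 m), for 0.2 s.
2. the basket is lifted straight up out of both saddles: its pins clear above the slots while still over the stand (z of basket_pins in the frame of saddles above 0.032 m and horizontal distance between basket_pins and saddles below 0.03 m), for 0.1 s.
At the end, for the whole second after the job is handed in: Pan flat on the bench, within 18 mm of the centre of the yellow marks, square to them within 0.2 rad; basket at rest, flat on the pan floor (pins 55 to 65 mm above it, tilt under 0.06 rad), centre within 45 mm of the pan centre, valve block and fitting inside it (horizontal distance between pan_center and spot below 0.018 m and angle between the x axis of pan_center and the x axis of spot, either way round below 0.2 rad and height (world z) of pan below 0.004 m and z of basket_pins in the frame of pan_center between 0.055 and 0.065 m and horizontal distance between basket_pins and pan_center below 0.045 m and angle between basket_pins's own z axis and vertical below 0.06 rad and linear speed of each of basket, pan below 0.02 m/s and x of valve_block_center in the frame of basket between -0.06 and 0.06 m and y of valve_block_center in the frame of basket between -0.06 and 0.06 m and z of valve_block_center in the frame of basket between 0 and 0.07 m and x of fitting_center in the frame of basket between -0.06 and 0.06 m and y of fitting_center in the frame of basket between -0.06 and 0.06 m and z of fitting_center in the frame of basket between 0 and 0.07 m); the robot touches nothing.
It fails at once if the pan is lifted off the bench (more than 6 mm) or tipped (more than 0.08 rad) (height (world z) of pan above 0.006 m or angle between pan's own z axis and vertical above 0.08 rad).
It fails at once if the basket swings or tips by more than 0.3 rad (angle between basket's own z axis and vertical above 0.3 rad).
It fails at once if the basket catches on the stand (more than 35 N between them) (contact force between basket and stand above 35 N).
It fails at once if the basket is dropped or banged into the pan (more than 45 N between them) (contact force between basket and pan above 45 N).
It fails at once if a bystander (can, grease pot, wrench, screwdriver) is moved by more than 30 mm (distance of any of oil_can_mid, grease_pot_mid, wrench_mid, driver_mid from where it was at the start of the episode above 0.03 m).
It also fails if it takes over 72 s, if anything falls off the work surface, if the arm or the gripper's body presses on something with over 40 N, if the wrist force passes 120 N, or if a joint passes its speed limit or range.

## Robot

A 6-joint arm with a two-finger parallel gripper is mounted at the origin on the work surface. World frame = base frame: x ahead of the robot, y to its left, z up, the work surface at z = 0. Lengths are in mm, angles in rad, forces in N, time in s.
With the tool pointing down it reaches from about 300 to 775 mm from the base axis. Payload 14.6 kg.
Tool frame: the origin (TCP) lies on the front face of the gripper's body, between the roots of the fingers; the fingertips stand 97 mm ahead of it and the grasp point (between the pads) lies 78 mm ahead of it; z points along the fingers, y is the direction in which the jaws open and shut (so a half turn about z gives the same grasp; the last joint's range is limited). The gripper opens to 94 mm and grips with 3 to 60 N. Pads are 16 mm wide; open, the fingers measure 119 mm over their backs; the gripper's body (75 mm by 177 mm) begins 78 mm behind the grasp point.
Start: joints at [1.067, 0.3, 1.521, -0, 1.321, -0.067], TCP at [232.67, 498.352, 302.646] pointing down, gripper open.
Joint ranges: [-3.03, 3.03], [-0.79, 2.21], [0.23, 2.52], [-1.04, 4.18], [0, 3.07], [-2.55, 2.55]. Speed limits (rad/s): [2.22, 2.22, 2.57, 3.14, 3.14, 3.14].

## Interface

Orientations are given as [roll, pitch, yaw] about the fixed x, y, z axes, in that order (R = Rz(yaw) Ry(pitch) Rx(roll)).
In Python, from cell import manip, eyes, finder gives the robot as it stands.
- The arm moves only by the tool drive_tool, never from a script. Its argument "rows" is a list of rows, each an object with "offset": the shift along the tool's x, y, z in mm, a list of three; "spin": the turn about the tool's z in degrees; "jaw": the finger opening in mm, from 0 to 94. In form: [{"offset": [dx, dy, dz], "spin": spin, "jaw": jaw}, ...]. A call has 1 to 20 rows; each row shifts and turns the commanded pose from where the row before left it, along the tool's axes as they then stand; what a row does not reach is not made up. A row lasts 1/10 s, in which the tool goes at most 50 mm and 8.59 degrees, less where a joint would pass 70% of its speed; a pose out of reach is approached as far as the arm can. A call is refused whole if a number of a shift passes 50 or a number of a turn 8.59, either way. A call with a gripper value outside its range is refused whole. The fingers move at their own pace and stop on an object; "force" is the grip in N (left out, the last holds). Time passes only in rows, so rows that do not move let the fingers close. It gives the time, the measured TCP pose, the force and the opening at its end, in the units of the state.
- manip.read_state(): the state, without advancing time (a new reading comes with each control period).
- eyes.camera(name): name is "scene" or "top" or "wrist"; returns a dict with "color" (400x640x3 uint8, blue, green, red), "depth" (400x640 float32, mm along the optical axis (not along the pixel's ray), 0 where there is no reading), "vfov" (degrees; the focal length in pixels is half the picture's height over the tangent of half this angle, whatever the lens; pixels are square), "cx", "cy" (the principal point, pixels), "rvec" (rotation vector, rad) and "tvec" (3), from world to camera coordinates, as OpenCV has them. Camera axes: x right, y down, z forward; pixel columns grow to the right and rows downward; lengths in mm; the calibration is good to about 2 mm. A picture is of the moment at which its call begins.
- manip.sign_off(): hands the job in, once; it reports no verdict.
Trained networks look in the newest picture that a camera, given by its name, has taken for a name from the list of things; names that differ only in an ending like _2 or _b are one class to them, and where a whole thing is asked for, a point or a joint stands for the part that bears it (a point fixed in the world has none). Each returns a list of dicts, best first, with "p" (0 to 1); they miss things now and then, are a little off and sometimes report something else, mostly with a low value. They report only what shows in the picture. A call takes as long as a camera call. They do not tell look-alikes from the thing itself.
- finder.find_in(camera, target): "uv" ([column, row] in pixels, amid what is visible of it).
The state is a dict: "clock": time; "joints": joint angles; "qd": joint speeds; "effort": joint torques, N m; "eef_pos": TCP position; "eef_rot": TCP orientation; "wrist_force": force on the tool from outside, world axes, zero at the start; "moment": the same for the moment, N m; "finger_gap": finger opening in mm.
Only numpy, scipy, OpenCV 4.12 (cv2) and the standard library are available. Lean on these libraries where they do the work, as an engineer would, in place of code of your own. Each camera call takes 0.05 s, during which the arm holds its last target. There are 200 camera calls.

## Working session

There is one attempt and no reset: what is moved stays moved. The work goes in short steps, Python scripts to look and compute and a tool call to move; the robot and the scene stay as the last step left them, time stands still between calls to the robot, and variables do not carry over. Pictures are saved under pics/ and viewed, about 8 in all and at most 12, crops included, and the job is handed in when it is done.

Besides the shell and the picture viewer there is one more tool, called after "Call:" as name(argument=value, ...), one argument or row to a line, values as JSON. drive_tool: Moves the arm, as the interface text tells. Its arguments: {"type":"object","properties":{"rows":{"type":"array","items":{"type":"object","properties":{"offset":{"type":"array","items":{"type":"number"}},"spin":{"type":"number"},"jaw":{"type":"number"}}}},"force":{"type":"number"}},"required":["rows"]}

```bash
mkdir -p pics; ls; cat > h.py <<'E'
import numpy as np, cv2
from cell import manip, eyes, finder
def cam(n):
    c=eyes.camera(n); c['f']=200/np.tan(np.radians(c['vfov'])/2)
    c['R']=cv2.Rodrigues(np.array(c['rvec'],float))[0]; c['t']=np.array(c['tvec'],float).ravel(); return c
def ray(c,uv):
    d=np.array([(uv[0]-c['cx'])/c['f'],(uv[1]-c['cy'])/c['f'],1.]); return -c['R'].T@c['t'], c['R'].T@d
def atz(c,uv,z):
    o,d=ray(c,uv); return o+d*(z-o[2])/d[2]
def dep(c,uv):
    o,d=ray(c,uv); u,v=int(round(uv[0])),int(round(uv[1])); p=c['depth'][max(0,v-1):v+2,max(0,u-1):u+2]; p=p[p>0]
    return o+d*np.median(p) if len(p) else None
def proj(c,p):
    q=c['R']@np.array(p,float)+c['t']; return q[:2]/q[2]*c['f']+[c['cx'],c['cy']]
def cloud(c):
    v,u=np.mgrid[:400,:640]; d=c['depth']
    q=np.stack([(u-c['cx'])/c['f']*d,(v-c['cy'])/c['f']*d,d],-1)-c['t']
    P=q@c['R']; P[d<=0]=np.nan; return P
E
python3 - <<'E'
from h import *
np.set_printoptions(precision=1,suppress=True)
s=manip.read_state(); print(s)
for n in ['scene','top']:
    c=cam(n); cv2.imwrite(f'pics/{n}1.png',c['color']); print(n,'cam at',-c['R'].T@c['t'],c['f'])
    for t in ['spot','park','pan_center','pan_grip','stand','saddles','basket_grip','basket_pins','oil_can_mid','grease_pot_mid','wrench_mid','driver_mid','valve_block_center','fitting_center']:
        print(t,[(np.round(r['uv']),round(r['p'],2),dep(c,r['uv'])) for r in finder.find_in(n,t)[:3]])
E
```

```text
pics
{'clock': 0.0, 'joints': array([ 1.1,  0.3,  1.5,  0. ,  1.3, -0.1]), 'qd': array([0., 0., 0., 0., 0., 0.]), 'effort': array([ -0. , -53.2, -35.3,   0.1,   0. ,  -0. ]), 'eef_pos': array([232.6, 498.2, 302.1]), 'eef_rot': array([-3.1, -0. ,  2.7]), 'wrist_force': array([-0.2,  0.4, -0. ]), 'moment': array([ 0.,  0., -0.]), 'finger_gap': 93.68145332778225}
scene cam at [1249.4  146.1 1030.3] 393.0136617451556
spot [(array([289., 264.]), 0.5, array([688.6, -62.1,   2.3])), (array([272., 282.]), 0.48, array([758.7, -94.1,   7.4]))]
park [(array([379., 284.]), 0.56, array([711.6, 209.5,  -0.8])), (array([232., 233.]), 0.23, array([ 615. , -258.8,   10. ])), (array([272., 283.]), 0.19, array([759.8, -95.1,   6.7]))]
pan_center [(array([410., 254.]), 0.7, array([598.3, 290.7,   6.3]))]
pan_grip [(array([413., 253.]), 0.73, array([594.5, 301.9,   4.9]))]
stand [(array([233., 234.]), 0.95, array([ 618.9, -255.9,   11.9]))]
saddles [(array([236., 233.]), 0.67, array([ 613.8, -247.8,   13.1]))]
basket_grip [(array([223., 152.]), 0.89, array([ 264.4, -408.3,    4.1])), (array([261., 177.])
[... 1793 characters left out ...]
   1.5])), (array([409., 191.]), 0.74, array([ 590.4, -274.9,  199.2]))]
oil_can_mid [(array([286., 140.]), 0.98, array([759. , 119.7, 132.4])), (array([414., 192.]), 0.7, array([ 586.1, -290.7,  201.8])), (array([182., 210.]), 0.31, array([522.5, 494.5,   6.6]))]
grease_pot_mid [(array([346., 136.]), 0.66, array([803.4, -84.8,   6.5]))]
wrench_mid [(array([287., 142.]), 0.62, array([751.5, 116.6, 130.3])), (array([184., 215.]), 0.53, array([507.5, 490.5,   1.9]))]
driver_mid [(array([460., 226.]), 0.55, array([ 492.7, -484.9,   24.5]))]
valve_block_center [(array([416., 196.]), 0.49, array([ 586.2, -317.5,   99.6]))]
fitting_center [(array([226., 163.]), 0.23, array([695.9, 342.6,  17.4]))]
```

```bash
python3 - <<'E'
import cv2
t=cv2.imread('pics/top1.png')[110:310,160:480]; cv2.imwrite('pics/t2.png',cv2.resize(t,(800,500),interpolation=cv2.INTER_CUBIC))
t=cv2.imread('pics/scene1.png')[130:330,160:480]; cv2.imwrite('pics/s2.png',cv2.resize(t,(800,500),interpolation=cv2.INTER_CUBIC))
E
```

```text
(no output)
```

View pics/t2.png

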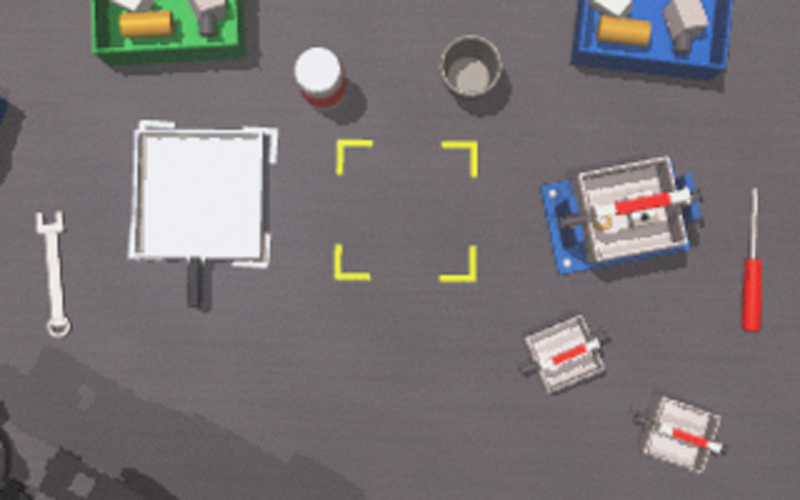

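View pics/s2.png

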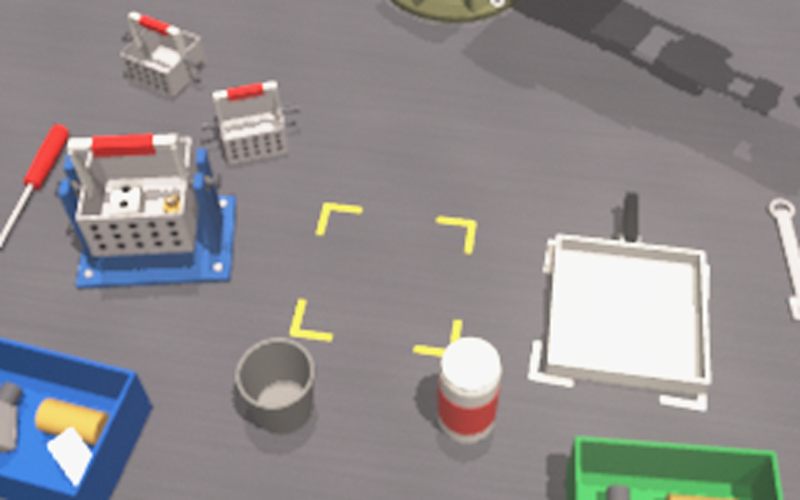

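```bash
cat > m.py <<'E'
from h import *
np.set_printoptions(precision=1,suppress=True)
def pcs(P):
    r=cv2.minAreaRect(P[:,:2].astype(np.float32)); return np.array(r[0]),np.array(r[1]),r[2],len(P)
def marks(c):
    h=cv2.cvtColor(c['color'],cv2.COLOR_BGR2HSV)
    y=cv2.inRange(h,(22,120,120),(35,255,255)); v,u=np.nonzero(y)
    P=np.array([atz(c,(a,b),0) for a,b in zip(u,v)])
    k=(P[:,0]>500)&(P[:,0]<800)&(abs(P[:,1])<200); return P[k]
def region(C,lo,hi): return C[((C>lo)&(C<hi)).all(-1)]
if __name__=='__main__':
    for n in ['top','scene']:
        c=cam(n); C=cloud(c); print(n)
        print(' spot',pcs(marks(c)))
        print(' rim',pcs(region(C,[480,150,22],[760,400,40])), region(C,[480,150,22],[760,400,36])[:,2].mean())
        H=region(C,[400,200,30],[530,380,60]); print(' handle',pcs(H),H[:,2].mean(),np.percentile(H[:,2],90))
        G=region(C,[500,-400,185],[680,-150,230])
        h=cv2.cvtColor(c['color'],cv2.COLOR_BGR2HSV); red=cv2.inRange(h,(0,150,80),(8,255,255))|cv2.inRange(h,(172,150,80),(180,255,255))
        D=C.copy(); D[red==0]=np.nan; R=region(D,[480,-420,120],[700,-150,260]); print(' grip',pcs(R),R[:,2].mean(),np.percentile(R[:,2],[10,90]))
        S=region(C,[480,-420,135],[700,-150,155]);print(' stand tops',pcs(S)); 
        b=cv2.inRange(h,(100,120,60),(125,255,255)); D=C.copy(); D[b==0]=np.nan; S=region(D,[480,-420,-10],[700,-120,30]);print(' base',pcs(S))
E
python3 m.py
```

```text
top
 spot (array([597.1,  -2.1]), array([194.2, 198.4]), 0.01712946407496929, 203)
 rim (array([590.4, 292.1]), array([217.4, 181.8]), 1.543059229850769, 305) 29.418508714285988
 handle (array([488. , 290.2]), array([ 75.5, 175.6]), 0.3565409183502197, 158) 39.65330994563727 47.20865690774014
 grip (array([ 591.7, -299.3]), array([14.4, 65.5]), 12.07106876373291, 96) 200.57449864509155 [196.5 204.8]
 stand tops (array([ 593.5, -304.7]), array([115.8, 176.1]), 12.704809188842773, 175)
 base (array([ 592.5, -299.8]), array([128.5, 190.7]), 12.92476749420166, 292)
scene
 spot (array([596.3,  -3.5]), array([193. , 200.9]), 0.43437454104423523, 193)
 rim (array([588.9, 290.6]), array([217.6, 180.7]), 0.9406166076660156, 561) 29.214504703089165
 handle (array([487.5, 287.8]), array([ 79. , 177.1]), 1.1255303621292114, 186) 38.86010347449212 47.04860765020173
 grip (array([ 590.9, -298.8]), array([16.8, 65.9]), 12.193323135375977, 181) 196.70169879084955 [187. 203.]
 stand tops (array([ 592.4, -299.5]), array([114.3, 165.8]), 14.56401538848877, 257)
 base (array([ 591.5, -299. ]), array([129.1, 188.8]), 12.870361328125, 812)
```

```bash
python3 - <<'E'
from m import *
for n in ['top','scene']:
    c=cam(n); C=cloud(c); print(n)
    R=region(C,[505,180,20],[760,400,37]); print('rim',pcs(R))
    H=region(C,[400,250,36],[497,340,60]); print('handle',pcs(H),cv2.fitLine(H[:,:2].astype(np.float32),2,0,.01,.01).ravel(),H[:,0].min(),H[:,0].max())
    for x in range(430,520,15):
        h=H[(H[:,0]>x)&(H[:,0]<x+15)]; 
        if len(h): print(x,h[:,1].mean(),np.ptp(h[:,1]),h[:,2].mean(),len(h))
    M=marks(c)
    q=M-[597,-2.5,0]; print([ [np.abs(q[(np.sign(q[:,0])==a)&(np.sign(q[:,1])==b)][:,:2]).max(0)] for a in(1,-1) for b in(1,-1)])
print(finder.find_in('scene','pan_grip')[:2])
E
```

```text
top
rim (array([602.7, 291.7]), array([192.7, 182.1]), 1.0013635158538818, 311)
handle (array([472.9, 289.6]), array([45.3, 15.5]), 2.5271763801574707, 66) [  1.    0.  473.5 289.6] 450.31385352810344 495.58729735345605
445 289.03669447358203 14.917325483444813 42.613293314344816 12
460 289.32435767353616 15.975084140727631 43.86567358075543 25
475 289.7347279835777 15.357700838148162 44.96652242203067 20
490 290.83521452794133 13.955440871607436 45.40637499157775 9
[[array([97.2, 99.6])], [array([97.2, 98.8])], [array([97. , 98.7])], [array([96.9, 98.3])]]
scene
rim (array([602., 291.]), array([191.6, 181.3]), 1.210111141204834, 591)
handle (array([472.2, 287.3]), array([49.4, 15.2]), 1.6759898662567139, 68) [  1.   -0.  473.7 287.7] 447.27012174631716 496.9228908834461
445 287.54510938988494 12.64046925972167 45.650579313460625 15
460 288.12583660345643 12.871607608828185 44.3458234829132 20
475 287.5249754343647 14.58624428764864 44.40255513169328 21
490 287.47973743274815 15.280976582401934 43.48205062878711 12
[[array([ 94.6, 100. ])], [array([ 96.4, 100.1])], [array([96.9, 99. ])], [array([ 96.7, 102. ])]]
[{'uv': [410.7, 254.3], 'p': 0.57}, {'uv': [269.9, 280.9], 'p': 0.51}]
```

Call:
drive_tool(
  rows=[
    {"offset": [0, 0, 0], "spin": -6.5, "jaw": 70},
    {"offset": [0, 0, 0], "spin": -6.5, "jaw": 70},
    {"offset": [0, 0, 0], "spin": -6.5, "jaw": 70},
    {"offset": [0, 0, 0], "spin": -6.5, "jaw": 70},
    {"offset": [-20, -17, 0], "spin": 0, "jaw": 70},
    {"offset": [-35, -30, 0], "spin": 0, "jaw": 70},
    {"offset": [-35, -30, 10], "spin": 0, "jaw": 70},
    {"offset": [-35, -30, 20], "spin": 0, "jaw": 70},
    {"offset": [-35, -30, 20], "spin": 0, "jaw": 70},
    {"offset": [-35, -30, 20], "spin": 0, "jaw": 70},
    {"offset": [-30, -25, 20], "spin": 0, "jaw": 70},
    {"offset": [-15, -14, 10], "spin": 0, "jaw": 70},
    {"offset": [0, 0, 0], "spin": 0, "jaw": 70},
    {"offset": [0, 0, 0], "spin": 0, "jaw": 70},
  ],
)

```text
clock: 3.15
eef_pos: [475.4, 297.1, 203.1]
eef_rot: [3.141, -0.0, -3.125]
wrist_force: [0.3, -0.2, 0.4]
finger_gap: 69.6
```

```bash
cat > w.py <<'E'
import sys
from m import *
s=manip.read_state(); print(s['clock'],s['eef_pos'],np.degrees(s['eef_rot']),s['wrist_force'],s['finger_gap'])
c=cam('wrist'); cv2.imwrite('pics/%s.png'%sys.argv[1],c['color']); print('cam',-c['R'].T@c['t'])
for t in sys.argv[2:]:
    print(t,[(np.round(r['uv']),round(r['p'],2),dep(c,r['uv'])) for r in finder.find_in('wrist',t)[:2]])
E
python3 w.py w1 pan_grip pan_center; python3 - <<'E'
from m import *
c=cam('wrist');C=cloud(c); H=region(C,[400,200,37],[500,380,60]); print('handle',pcs(H),H[:,2].mean(),H.min(0),H.max(0))
for x in range(430,520,15):
    h=H[(H[:,0]>x)&(H[:,0]<x+15)]
    if len(h): print(x,(h[:,1].min()+h[:,1].max())/2,h[:,1].mean(),np.ptp(h[:,1]),h[:,2].mean())
R=region(C,[505,150,20],[760,420,37]); print('rim',pcs(R),R.min(0),R.max(0))
E
```

```text
3.15 [475.4 297.1 203.1] [ 180.    -0.  -179.1] [ 0.3 -0.2  0.4] 69.57079471977471
cam [399.5 296.5 285.2]
pan_grip [(array([315., 306.]), 0.89, array([573.9, 293.3,   4.5]))]
pan_center [(array([317., 310.]), 0.66, array([578.2, 295.2,   4.3]))]
handle (array([474., 291.]), array([52.1, 16. ]), 1.0963242053985596, 1427) 43.66982723510366 [447.9 283.   37.2] [500.  299.2  45.8]
445 290.86513079113195 290.8759303302546 15.679106664482902 43.31245453842491
460 291.00921418301505 291.0560267004997 15.95298301045409 43.73499731181838
475 291.13880560667315 291.3309114480343 16.124238570852242 43.78662926182646
490 291.32501567627867 291.3872433431747 14.758232723622143 43.90183601248319
rim (array([585.2, 291.7]), array([157.3, 180.7]), 2.2213833332061768, 1849) [506.5 201.5  20. ] [667.2 384.2  31.9]
```

```bash
python3 - <<'E'
from m import *
for n in ['wrist','top','scene']:
    c=cam(n);C=cloud(c)
    for lo,hi in[(215,265),(315,370)]:
        R=region(C,[480,lo,26],[720,hi,33]); print(n,lo,np.percentile(R[:,0],[0,2,98,100]))
    for lo in(540,590,640): 
        R=region(C,[lo,180,26],[lo+40,400,33]); print('  y',lo,np.percentile(R[:,1],[0,1,99,100]))
c=cam('wrist');cv2.imwrite('pics/w1.png',c['color'])
E
```

```text
wrist 215 [518.4 518.4 522.5 523. ]
wrist 315 [517.  517.2 521.2 521.4]
  y 540 [202. 202. 202. 202.]
  y 590 [206.  206.  383.6 383.7]
  y 640 [203.5 203.7 383.8 383.9]
top 215 [522.  522.  699.7 699.7]
top 315 [695.8 695.8 697.1 697.1]
  y 540 [200.2 200.3 381.4 381.5]
  y 590 [201.3 201.3 379.5 379.5]
  y 640 [203.5 203.5 381.5 381.5]
scene 215 [513.7 514.8 696.9 697.4]
scene 315 [513.4 514.  695.5 696.2]
  y 540 [200.1 200.2 379.5 379.5]
  y 590 [200.9 201.  381.3 381.3]
  y 640 [201.6 201.7 380.7 380.8]
```

View pics/w1.png

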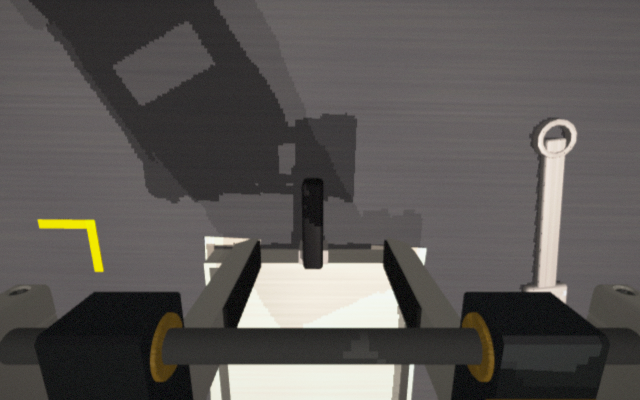

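Call:
drive_tool(
  force=50,
  rows=[
    {"offset": [0, -6, 10], "spin": 0, "jaw": 60},
    {"offset": [0, 0, 20], "spin": 0, "jaw": 60},
    {"offset": [0, 0, 20], "spin": 0, "jaw": 60},
    {"offset": [0, 0, 20], "spin": 0, "jaw": 60},
    {"offset": [0, 0, 15], "spin": 0, "jaw": 60},
    {"offset": [0, 0, 7], "spin": 0, "jaw": 60},
    {"offset": [0, 0, 0], "spin": 0, "jaw": 40},
    {"offset": [0, 0, 0], "spin": 0, "jaw": 20},
    {"offset": [0, 0, 0], "spin": 0, "jaw": 8},
    {"offset": [0, 0, 0], "spin": 0, "jaw": 8},
    {"offset": [0, 0, 0], "spin": 0, "jaw": 8},
    {"offset": [0, 0, 0], "spin": 0, "jaw": 8},
    {"offset": [0, 0, 0], "spin": 0, "jaw": 8},
  ],
)

```text
clock: 4.85
eef_pos: [475.8, 290.9, 111.2]
eef_rot: [3.142, 0.0, -3.125]
wrist_force: [-0.2, -0.5, 2.8]
finger_gap: 15.6
```

Call:
drive_tool(
  rows=[
    {"offset": [0, 0, 0], "spin": 0.9, "jaw": 8},
    {"offset": [0, -3, 0], "spin": 0, "jaw": 8},
    {"offset": [0, -7, 0], "spin": 0, "jaw": 8},
    {"offset": [0, -11, 0], "spin": 0, "jaw": 8},
    {"offset": [1, -15, 0], "spin": 0, "jaw": 8},
    {"offset": [1, -16, 0], "spin": 0, "jaw": 8},
    {"offset": [1, -16, 0], "spin": 0, "jaw": 8},
    {"offset": [1, -16, 0], "spin": 0, "jaw": 8},
    {"offset": [1, -16, 0], "spin": 0, "jaw": 8},
    {"offset": [1, -16, 0], "spin": 0, "jaw": 8},
    {"offset": [1, -16, 0], "spin": 0, "jaw": 8},
    {"offset": [1, -16, 0], "spin": 0, "jaw": 8},
    {"offset": [1, -16, 0], "spin": 0, "jaw": 8},
    {"offset": [1, -16, 0], "spin": 0, "jaw": 8},
    {"offset": [1, -16, 0], "spin": 0, "jaw": 8},
  ],
)

```text
clock: 6.35
eef_pos: [465.0, 94.6, 111.2]
eef_rot: [3.141, 0.001, -3.14]
wrist_force: [0.6, 5.6, 2.9]
finger_gap: 15.6
```

Call:
drive_tool(
  rows=[
    {"offset": [0, -16, 0], "spin": 0, "jaw": 8},
    {"offset": [0, -16, 0], "spin": 0, "jaw": 8},
    {"offset": [0, -16, 0], "spin": 0, "jaw": 8},
    {"offset": [0, -16, 0], "spin": 0, "jaw": 8},
    {"offset": [0, -15, 0], "spin": 0, "jaw": 8},
    {"offset": [0, -11, 0], "spin": 0, "jaw": 8},
    {"offset": [0, -6, 0], "spin": 0, "jaw": 8},
    {"offset": [0, -2, 0], "spin": 0, "jaw": 8},
    {"offset": [0, 0, 0], "spin": 0, "jaw": 8},
    {"offset": [0, 0, 0], "spin": 0, "jaw": 8},
  ],
)

```text
clock: 7.35
eef_pos: [465.2, -3.1, 111.2]
eef_rot: [-3.141, 0.001, -3.14]
wrist_force: [0.2, 1.3, 6.3]
finger_gap: 15.9
```

```bash
cat > p.py <<'E'
from m import *
s=manip.read_state(); print(s['clock'],s['eef_pos'],np.degrees(s['eef_rot']),s['wrist_force'],s['finger_gap'])
for n in ['top','scene']:
    c=cam(n);C=cloud(c); cv2.imwrite('pics/%s_p.png'%n,c['color'])
    M=marks(c); print(n,'spot',M.min(0),M.max(0),(M.min(0)+M.max(0))/2)
    for lo,hi in[(-80,-25),(25,80)]:
        R=region(C,[480,lo,24],[720,hi,35]); print(' x',lo,np.percentile(R[:,0],[0,2,98,100]))
    for lo in(530,580,630): 
        R=region(C,[lo,-130,24],[lo+40,130,35]); print('  y',lo,np.percentile(R[:,1],[0,1,99,100]))
    R=region(C,[505,-130,20],[710,130,35]); print(' z',R[:,2].max())
E
python3 p.py
```

```text
7.35 [465.2  -3.1 111.2] [-180.     0.  -179.9] [0.2 1.3 6.3] 15.865431280653455
top spot [ 500.4 -101.3   -0. ] [694.2  97.1   0. ] [597.3  -2.1  -0. ]
 x -80 [512.7 512.7 689.4 689.4]
 x 25 [508.6 508.6 686.3 686.4]
  y 530 [-91.4 -91.3  87.7  87.7]
  y 580 [-90.4 -90.4  86.   86. ]
  y 630 [-89.2 -89.2  87.5  87.5]
 z 34.99376948158717
scene spot [ 502. -104.    0.] [693.4  97.5   0. ] [597.7  -3.2   0. ]
 x -80 [505.  505.4 687.3 688.4]
 x 25 [502.8 503.9 685.7 686.4]
  y 530 [-93.2 -93.   86.6  86.7]
  y 580 [-92.8 -92.6  87.1  87.2]
  y 630 [-92.2 -91.8  88.6  88.7]
 z 34.90072493483173
```

Call:
drive_tool(
  rows=[
    {"offset": [0, 0, 0], "spin": 0, "jaw": 30},
    {"offset": [0, 0, 0], "spin": 0, "jaw": 50},
    {"offset": [0, 0, 0], "spin": 0, "jaw": 60},
    {"offset": [0, 0, 0], "spin": 0, "jaw": 60},
    {"offset": [0, 0, -10], "spin": 0, "jaw": 60},
    {"offset": [0, 0, -30], "spin": 0, "jaw": 60},
    {"offset": [0, 0, -40], "spin": 0, "jaw": 60},
    {"offset": [0, 0, -40], "spin": 0, "jaw": 60},
    {"offset": [0, 0, -40], "spin": 0, "jaw": 60},
    {"offset": [0, 0, -40], "spin": 0, "jaw": 60},
    {"offset": [0, 0, -30], "spin": 0, "jaw": 60},
    {"offset": [0, 0, 0], "spin": 0, "jaw": 60},
  ],
)

```text
clock: 8.65
eef_pos: [465.5, -3.1, 345.6]
eef_rot: [-3.141, 0.007, -3.14]
wrist_force: [-0.7, -0.0, -0.3]
finger_gap: 60.1
```

Call:
drive_tool(
  rows=[
    {"offset": [-8, -18, 0], "spin": 0, "jaw": 70},
    {"offset": [-14, -32, 0], "spin": 0, "jaw": 70},
    {"offset": [-14, -32, 0], "spin": 0, "jaw": 70},
    {"offset": [-14, -32, 0], "spin": 0, "jaw": 70},
    {"offset": [-14, -32, 0], "spin": 0, "jaw": 70},
    {"offset": [-14, -32, 0], "spin": 0, "jaw": 70},
    {"offset": [-14, -32, 0], "spin": 0, "jaw": 70},
    {"offset": [-14, -32, 0], "spin": 0, "jaw": 70},
    {"offset": [-14, -32, 0], "spin": 0, "jaw": 70},
    {"offset": [-6, -22, 0], "spin": 0, "jaw": 70},
    {"offset": [0, 0, 0], "spin": 8, "jaw": 70},
    {"offset": [0, 0, 0], "spin": 8, "jaw": 70},
    {"offset": [0, 0, 0], "spin": 8, "jaw": 70},
    {"offset": [0, 0, 0], "spin": 8, "jaw": 70},
    {"offset": [0, 0, 0], "spin": 8, "jaw": 70},
    {"offset": [0, 0, 0], "spin": 8, "jaw": 70},
    {"offset": [0, 0, 0], "spin": 8, "jaw": 70},
    {"offset": [0, 0, 0], "spin": 8, "jaw": 70},
    {"offset": [0, 0, 0], "spin": 8, "jaw": 70},
    {"offset": [0, 0, 0], "spin": 5, "jaw": 70},
  ],
)

```text
clock: 10.65
eef_pos: [591.3, -298.8, 340.4]
eef_rot: [-3.141, -0.001, 1.793]
wrist_force: [0.2, 0.8, 0.3]
finger_gap: 69.7
```

```bash
python3 w.py w2 basket_grip saddles; cat > g.py <<'E'
from m import *
c=cam('wrist');C=cloud(c)
h=cv2.cvtColor(c['color'],cv2.COLOR_BGR2HSV); red=cv2.inRange(h,(0,150,60),(8,255,255))|cv2.inRange(h,(172,150,60),(180,255,255))
D=C.copy(); D[red==0]=np.nan; R=region(D,[480,-420,120],[700,-150,260]); R=R[R[:,2]>197]; print(' grip',pcs(R),R[:,2].mean())
b=cv2.inRange(h,(100,120,40),(125,255,255)); D=C.copy(); D[b==0]=np.nan; S=region(D,[480,-420,140],[700,-120,155]);print(' cheek tops',pcs(S))
E
python3 g.py
```

```text
10.65 [ 591.3 -298.8  340.4] [-179.9   -0.   102.8] [0.2 0.8 0.3] 69.67493958622661
cam [ 575.3 -223.2  422.5]
basket_grip [(array([156.,  73.]), 0.96, array([ 376.3, -221.2,    2.7])), (array([321., 198.]), 0.65, array([ 586.5, -276.6,  201. ]))]
saddles [(array([328., 118.]), 0.93, array([ 580.9, -225.6,  119.5]))]
 grip (array([ 591. , -298.5]), array([15.3, 69.2]), 12.633752822875977, 2092) 200.87854215648235
 cheek tops (array([ 591.1, -298.3]), array([ 60.1, 163.5]), 12.846972465515137, 1213)
```

View pics/w2.png

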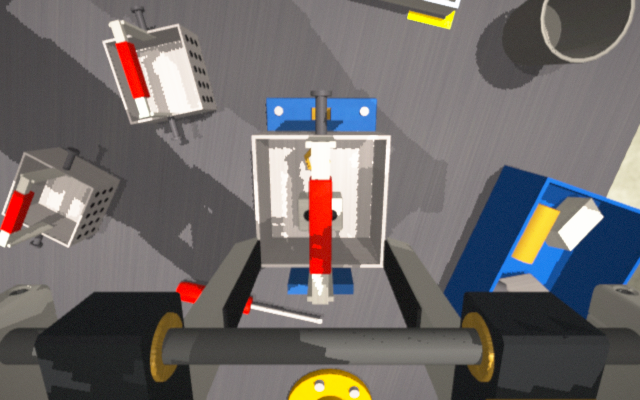

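Call:
drive_tool(
  force=50,
  rows=[
    {"offset": [0, 0, 10], "spin": 0, "jaw": 60},
    {"offset": [0, 0, 20], "spin": 0, "jaw": 60},
    {"offset": [0, 0, 20], "spin": 0, "jaw": 60},
    {"offset": [0, 0, 14], "spin": 0, "jaw": 60},
    {"offset": [0, 0, 7], "spin": 0, "jaw": 50},
    {"offset": [0, 0, 0], "spin": 0, "jaw": 40},
    {"offset": [0, 0, 0], "spin": 0, "jaw": 30},
    {"offset": [0, 0, 0], "spin": 0, "jaw": 24},
    {"offset": [0, 0, 0], "spin": 0, "jaw": 20},
    {"offset": [0, 0, 0], "spin": 0, "jaw": 16},
    {"offset": [0, 0, 0], "spin": 0, "jaw": 8},
    {"offset": [0, 0, 0], "spin": 0, "jaw": 8},
    {"offset": [0, 0, 0], "spin": 0, "jaw": 8},
    {"offset": [0, 0, 0], "spin": 0, "jaw": 8},
  ],
)

```text
clock: 12.25
eef_pos: [591.3, -299.1, 270.3]
eef_rot: [-3.141, 0.0, 1.799]
wrist_force: [-4.1, 0.1, 6.0]
finger_gap: 15.5
```

Call:
drive_tool(
  rows=[
    {"offset": [0, 0, -1], "spin": 0, "jaw": 8},
    {"offset": [0, 0, -2], "spin": 0, "jaw": 8},
    {"offset": [0, 0, -3], "spin": 0, "jaw": 8},
    {"offset": [0, 0, -3], "spin": 0, "jaw": 8},
    {"offset": [0, 0, 0], "spin": 0, "jaw": 8},
  ],
)

```text
clock: 12.75
eef_pos: [591.7, -298.9, 279.4]
eef_rot: [3.141, 0.0, 1.799]
wrist_force: [-0.3, -0.7, -4.6]
finger_gap: 15.5
```

Call:
drive_tool(
  rows=[
    {"offset": [0, 0, -4], "spin": 0, "jaw": 8},
    {"offset": [0, 0, -5], "spin": 0, "jaw": 8},
    {"offset": [0, 0, -6], "spin": 0, "jaw": 8},
    {"offset": [0, 0, -6], "spin": 0, "jaw": 8},
    {"offset": [0, 0, -6], "spin": 0, "jaw": 8},
    {"offset": [0, 0, -4], "spin": 0, "jaw": 8},
    {"offset": [0, 0, -2], "spin": 0, "jaw": 8},
    {"offset": [0, 0, 0], "spin": 0, "jaw": 8},
    {"offset": [0, 0, 0], "spin": 0, "jaw": 8},
    {"offset": [0, 0, -4], "spin": 0, "jaw": 8},
    {"offset": [0, 0, -8], "spin": 0, "jaw": 8},
    {"offset": [0, 0, -10], "spin": 0, "jaw": 8},
    {"offset": [0, 0, -10], "spin": 0, "jaw": 8},
    {"offset": [0, 0, -10], "spin": 0, "jaw": 8},
    {"offset": [0, 0, -10], "spin": 0, "jaw": 8},
    {"offset": [0, 0, -10], "spin": 0, "jaw": 8},
    {"offset": [0, 0, -8], "spin": 0, "jaw": 8},
    {"offset": [0, 0, -4], "spin": 0, "jaw": 8},
    {"offset": [0, 0, 0], "spin": 0, "jaw": 8},
    {"offset": [0, 0, 0], "spin": 0, "jaw": 8},
  ],
)

```text
clock: 14.75
eef_pos: [591.4, -299.0, 385.5]
eef_rot: [-3.141, -0.0, 1.799]
wrist_force: [0.5, 0.1, -6.0]
finger_gap: 15.3
```

```bash
python3 - <<'E'
from m import *
s=manip.read_state(); print(s['clock'],s['eef_pos'],np.degrees(s['eef_rot']),s['wrist_force'],s['finger_gap'])
c=cam('scene');C=cloud(c); a=c['color'][110:270,140:396]; cv2.imwrite('pics/s3.png',cv2.resize(a,(768,480),interpolation=cv2.INTER_CUBIC))
E
python3 p.py
```

```text
14.75 [ 591.4 -299.   385.5] [-180.    -0.   103.1] [ 0.5  0.1 -6. ] 15.25921183498231
14.8 [ 591.4 -298.9  385.4] [-180.    -0.   103.1] [-0.9  0.6 -4.7] 15.79799898516104
top spot [ 500.  -101.3    0. ] [694.2  97.1   0. ] [597.1  -2.1   0. ]
 x -80 [511.2 511.3 689.2 689.3]
 x 25 [508.5 508.5 686.  686. ]
  y 530 [-91.6 -91.6  87.6  87.7]
  y 580 [-90.4 -90.4  85.9  85.9]
  y 630 [-89.5 -89.4  87.7  87.7]
 z 34.93643407619635
scene spot [ 502.  -103.4    0. ] [693.4  97.5   0. ] [597.7  -3.    0. ]
 x -80 [503.3 505.9 687.5 687.8]
 x 25 [502.5 503.7 685.3 685.6]
  y 530 [-93.9 -93.6  86.2  86.3]
  y 580 [-94.  -93.5  87.6  87.7]
  y 630 [-92.7 -92.3  88.6  88.6]
 z 34.773418436590845
```

View pics/s3.png

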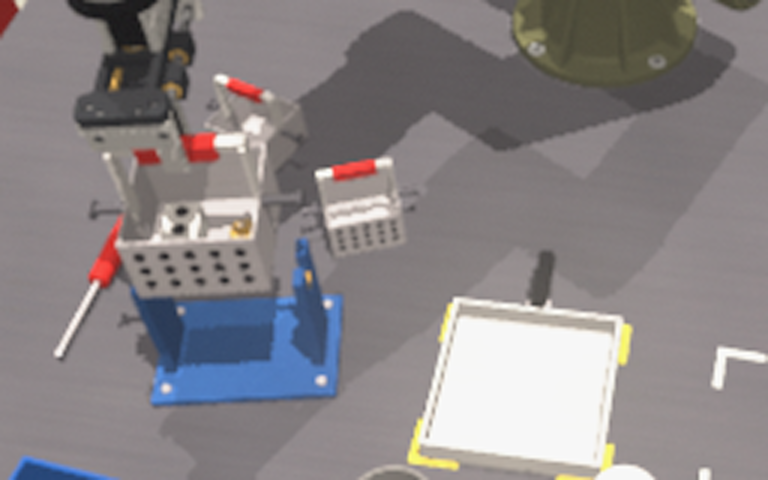

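Call:
drive_tool(
  rows=[
    {"offset": [0, 0, 0], "spin": 2, "jaw": 8},
    {"offset": [0, 0, 0], "spin": 4, "jaw": 8},
    {"offset": [0, 0, 0], "spin": 4, "jaw": 8},
    {"offset": [0, 0, 0], "spin": 3, "jaw": 8},
    {"offset": [0, 0, 0], "spin": 0, "jaw": 8},
  ],
)

```text
clock: 15.4
eef_pos: [591.5, -298.9, 385.7]
eef_rot: [-3.141, -0.0, 1.571]
wrist_force: [-0.1, 0.2, -6.2]
finger_gap: 15.5
```

Call:
drive_tool(
  rows=[
    {"offset": [4, 0, 0], "spin": 0, "jaw": 8},
    {"offset": [8, 0, 0], "spin": 0, "jaw": 8},
    {"offset": [12, 0, 0], "spin": 0, "jaw": 8},
    {"offset": [16, 0.5, 0], "spin": 0, "jaw": 8},
    {"offset": [20, 0.5, 0], "spin": 0, "jaw": 8},
    {"offset": [20, 0.5, 0], "spin": 0, "jaw": 8},
    {"offset": [20, 0.5, 0], "spin": 0, "jaw": 8},
    {"offset": [20, 0.5, 0], "spin": 0, "jaw": 8},
    {"offset": [20, 0.5, 0], "spin": 0, "jaw": 8},
    {"offset": [20, 0.5, 0], "spin": 0, "jaw": 8},
    {"offset": [20, 0.5, 0], "spin": 0, "jaw": 8},
    {"offset": [20, 0.5, 0], "spin": 0, "jaw": 8},
    {"offset": [20, 0.5, 0], "spin": 0, "jaw": 8},
    {"offset": [20, 0.5, 0], "spin": 0, "jaw": 8},
    {"offset": [20, 0, 0], "spin": 0, "jaw": 8},
    {"offset": [16, 0, 0], "spin": 0, "jaw": 8},
    {"offset": [12, 0, 0], "spin": 0, "jaw": 8},
    {"offset": [6, 0, 0], "spin": 0, "jaw": 8},
    {"offset": [2, 0, 0], "spin": 0, "jaw": 8},
    {"offset": [0, 0, 0], "spin": 0, "jaw": 8},
  ],
)

```text
clock: 17.4
eef_pos: [596.6, -3.1, 385.9]
eef_rot: [-3.142, 0.0, 1.572]
wrist_force: [-0.4, -0.3, -5.1]
finger_gap: 15.6
```

Call:
drive_tool(
  rows=[
    {"offset": [0, 0, 5], "spin": 0, "jaw": 8},
    {"offset": [0, 0, 10], "spin": 0, "jaw": 8},
    {"offset": [0, 0, 14], "spin": 0, "jaw": 8},
    {"offset": [0, 0, 14], "spin": 0, "jaw": 8},
    {"offset": [0, 0, 14], "spin": 0, "jaw": 8},
    {"offset": [0, 0, 14], "spin": 0, "jaw": 8},
    {"offset": [0, 0, 14], "spin": 0, "jaw": 8},
    {"offset": [0, 0, 14], "spin": 0, "jaw": 8},
    {"offset": [0, 0, 14], "spin": 0, "jaw": 8},
    {"offset": [0, 0, 14], "spin": 0, "jaw": 8},
    {"offset": [0, 0, 10], "spin": 0, "jaw": 8},
    {"offset": [0, 0, 8], "spin": 0, "jaw": 8},
    {"offset": [0, 0, 6], "spin": 0, "jaw": 8},
    {"offset": [0, 0, 4], "spin": 0, "jaw": 8},
    {"offset": [0, 0, 3], "spin": 0, "jaw": 8},
    {"offset": [0, 0, 2], "spin": 0, "jaw": 8},
    {"offset": [0, 0, 0], "spin": 0, "jaw": 8},
    {"offset": [0, 0, 0], "spin": 0, "jaw": 8},
  ],
)

```text
clock: 19.2
eef_pos: [596.7, -3.0, 226.2]
eef_rot: [3.141, 0.0, 1.572]
wrist_force: [-0.4, 1.0, -5.5]
finger_gap: 16.0
```

```bash
python3 - <<'E'
from m import *
s=manip.read_state(); print(s['clock'],s['eef_pos'],np.degrees(s['eef_rot']),s['wrist_force'],s['finger_gap'])
c=cam('scene');C=cloud(c); a=c['color'][150:310,200:456]; cv2.imwrite('pics/s4.png',cv2.resize(a,(768,480),interpolation=cv2.INTER_CUBIC))
E
```

```text
19.2 [596.7  -3.  226.2] [180.    0.   90.1] [-0.4  1.  -5.5] 15.955007753099729
```

View pics/s4.png

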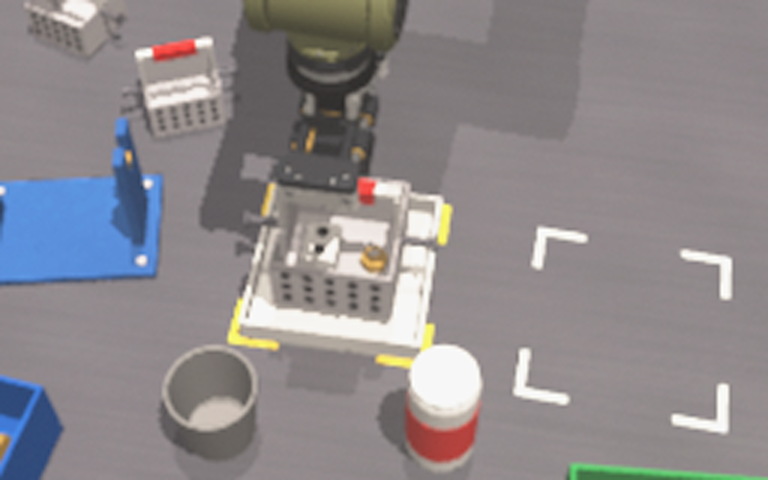

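The picture shows the basket level and inside the pan rim at about (335, 270), with both parts in it and the pan inside the yellow marks. I lower it slowly for the last 12 mm.

Call:
drive_tool(
  rows=[
    {"offset": [0, 0, 2], "spin": 0, "jaw": 8},
    {"offset": [0, 0, 2], "spin": 0, "jaw": 8},
    {"offset": [0, 0, 2], "spin": 0, "jaw": 8},
    {"offset": [0, 0, 1.5], "spin": 0, "jaw": 8},
    {"offset": [0, 0, 1], "spin": 0, "jaw": 8},
    {"offset": [0, 0, 0.5], "spin": 0, "jaw": 8},
    {"offset": [0, 0, 0.5], "spin": 0, "jaw": 8},
    {"offset": [0, 0, 0], "spin": 0, "jaw": 8},
  ],
)

```text
clock: 20.05
eef_pos: [596.6, -3.0, 216.4]
eef_rot: [-3.142, -0.0, 1.572]
wrist_force: [-0.3, -0.8, -5.8]
finger_gap: 15.8
```

Call:
drive_tool(
  rows=[
    {"offset": [0, 0, 0.5], "spin": 0, "jaw": 8},
    {"offset": [0, 0, 0.5], "spin": 0, "jaw": 8},
    {"offset": [0, 0, 0], "spin": 0, "jaw": 8},
  ],
)

```text
clock: 20.35
eef_pos: [596.6, -2.9, 215.4]
eef_rot: [-3.142, -0.0, 1.572]
wrist_force: [0.6, -0.0, -5.5]
finger_gap: 15.6
```

Call:
drive_tool(
  rows=[
    {"offset": [0, 0, 0.4], "spin": 0, "jaw": 8},
    {"offset": [0, 0, 0.4], "spin": 0, "jaw": 8},
    {"offset": [0, 0, 0.3], "spin": 0, "jaw": 8},
    {"offset": [0, 0, 0], "spin": 0, "jaw": 8},
  ],
)

```text
clock: 20.75
eef_pos: [596.6, -2.9, 215.0]
eef_rot: [3.141, 0.0, 1.572]
wrist_force: [-5.3, 0.4, 6.6]
finger_gap: 15.8
```

Call:
drive_tool(
  rows=[
    {"offset": [0, 0, 0.4], "spin": 0, "jaw": 8},
    {"offset": [0, 0, 0], "spin": 0, "jaw": 8},
  ],
)

```text
clock: 20.95
eef_pos: [596.6, -2.9, 215.0]
eef_rot: [3.141, 0.0, 1.572]
wrist_force: [-7.1, 0.3, 9.6]
finger_gap: 15.5
```

Call:
drive_tool(
  rows=[
    {"offset": [0, 0, -0.4], "spin": 0, "jaw": 12},
    {"offset": [0, 0, 0], "spin": 0, "jaw": 18},
    {"offset": [0, 0, 0], "spin": 0, "jaw": 26},
    {"offset": [0, 0, 0], "spin": 0, "jaw": 40},
    {"offset": [0, 0, 0], "spin": 0, "jaw": 50},
    {"offset": [0, 0, 0], "spin": 0, "jaw": 50},
    {"offset": [0, 0, 0], "spin": 0, "jaw": 50},
    {"offset": [0, 0, -8], "spin": 0, "jaw": 50},
    {"offset": [0, 0, -16], "spin": 0, "jaw": 50},
    {"offset": [0, 0, -30], "spin": 0, "jaw": 50},
    {"offset": [0, 0, -40], "spin": 0, "jaw": 50},
    {"offset": [0, 0, -40], "spin": 0, "jaw": 50},
    {"offset": [0, 0, -30], "spin": 0, "jaw": 50},
    {"offset": [0, 0, 0], "spin": 0, "jaw": 50},
    {"offset": [0, 0, 0], "spin": 0, "jaw": 50},
  ],
)

```text
clock: 22.45
eef_pos: [596.5, -2.9, 378.7]
eef_rot: [3.141, 0.0, 1.572]
wrist_force: [-0.2, -0.1, -0.2]
finger_gap: 49.8
```

```bash
python3 p.py; python3 - <<'E'
from m import *
for n in ['wrist','scene']:
    c=cam(n);C=cloud(c); cv2.imwrite(f'pics/{n}_end.png',c['color'])
    h=cv2.cvtColor(c['color'],cv2.COLOR_BGR2HSV); red=cv2.inRange(h,(0,150,60),(8,255,255))|cv2.inRange(h,(172,150,60),(180,255,255))
    D=C.copy(); D[red==0]=np.nan; R=region(D,[520,-80,100],[680,80,170]); print(n,'grip',pcs(R),np.percentile(R[:,2],[50,90]))
    T=region(C,[520,-65,70],[670,60,88]); print('basket rim z',T[:,2].mean())
E
```

```text
22.45 [596.5  -2.9 378.7] [180.    0.   90.1] [-0.2 -0.1 -0.2] 49.76566269469369
top spot [ 500.1 -103.6   -0. ] [694.2  97.1   0. ] [597.1  -3.2  -0. ]
wrist grip (array([595.8,  -1.8]), array([14.8, 69. ]), 0.32481420040130615, 1109) [145. 146.]
basket rim z 77.86847707550527
scene grip (array([597.6,  -2.8]), array([65.3, 13.8]), 88.4585952758789, 156) [143.8 147.3]
basket rim z 77.87772961834393Traceback (most recent call last):
  File "p.py", line 7, in <module>
    R=region(C,[480,lo,24],[720,hi,35]); print(' x',lo,np.percentile(R[:,0],[0,2,98,100]))
                                                       ~~~~~~~~~~~~~^^^^^^^^^^^^^^^^^^^^^
    return _quantile_unchecked(
        a, q, axis, out, overwrite_input, method, keepdims, weights)
    return _ureduce(a,
                    func=_quantile_ureduce_func,
    ...<5 lines>...
                    overwrite_input=overwrite_input,
                    method=method)
    r = func(a, **kwargs)
    result = _quantile(arr,
                       quantiles=q,
    ...<2 lines>...
                       out=out,
                       weights=wgt)
    slices_having_nans = np.isnan(arr[-1, ...])
                                  ~~~^^^^^^^^^
IndexError: index -1 is out of bounds for axis 0 with size 0
```

View pics/wrist_end.png

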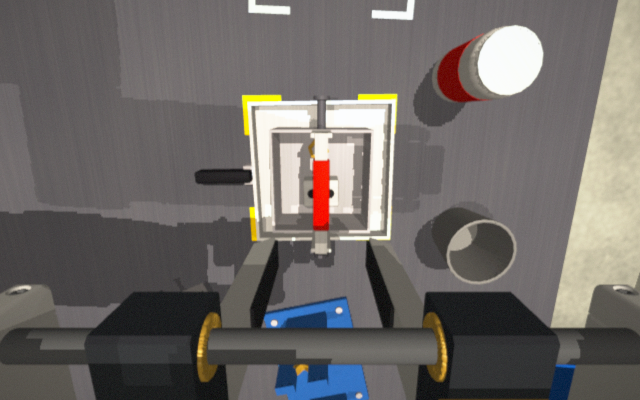

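```bash
python3 -c "
from cell import manip
print(manip.sign_off())"
```

```text
the job is handed in; nothing more can be done
None
```

I slid the pan by its handle onto the yellow marks. Then I lifted the largest basket straight up out of the stand and set it down inside the pan, with both parts in it. I let go, raised the gripper clear and handed the job in at about 22.5 s; the hand-in reports no verdict.

**Pan:** after the slide it measured within about 3 mm of the marks' centre and within about 1–2° of square, in both the top and scene cameras. The rim heights showed no sign of it being lifted or tipped.

**Basket:** after release the grip's centre was at about (596, −2), within 2 mm of the marks' centre. Its top was at 145 mm, as it should be with the basket flat on the pan floor. The force on the wrist at touchdown was under 10 N upward as read, or about 15 N change from hanging; after release it read about zero.

**Checks that failed or disagreed:**
- **Final pan check:** my script crashed before measuring the rim, because the arm and basket hid it from the top camera. The pan's position at the end therefore rests on the last wrist picture, where it still sits in the marks with the fitting and valve block visible in the basket.
- **Handle tip:** it measured about 8 mm short of the length given. I relied on the rim edges instead.
- **Bystanders:** I only checked these by eye. The can and pot look unmoved in the last picture. The wrench and screwdriver were not in that view, and the arm never went near them.

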